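# Proof-load a fired clay test bar and hold the load

### The job

A fired clay test bar is already loaded in the chamber of the proof-load rig: first shut the chamber's hinged lid fully, and only then pull the rig's upright wooden handle out against its spring until its pointer is level with the marker clip on the scale rail, taking care not to pull well past the marker. Keep it there: finish while the gripper is still holding the handle at the marker against the spring, with the lid still shut. Leave the test bar and everything else lying on the table where they are.

Things in the scene. Friction and masses are not known exactly. Their poses are not given: they have to be found in the camera images.
- rig: Proof-load rig fixed to the table: grey base plate 210 x 460 x 12 mm, spanning x -105..105, y -240..220 mm. Origin at table level; x away from the robot, y left along the plate, z up. At its left: square test chamber 150 x 150 mm, rim 87 mm up, centred at x 0, y 125. Right of it the pull rod, 32 mm up, slides along -y. Aluminium scale rail, 12 mm wide, top 34 mm up, along y at x 85.
- lid (a joint): Angle of the chamber's aluminium lid (166 x 150 x 5 mm, 0.25 kg), rad: 0 fully shut, 1.5 wide open; starts 0.7 to 1.25. Hinged along the rig's y on the chamber's far (+x) rim. The hinge is stiff (0.3 N m): the lid stays where it is left and must be pushed all the way down, with a few newtons near its free edge.
- lid_hinge (a point): Middle of the lid's hinge line, 87 mm above the table, at the lid's underside. Its axes turn with the lid: shut, they are parallel to the rig's. The lid stretches 166 mm along its -x, 75 mm either way along y, 5 mm up along z.
- lid_edge (a point): Middle of the lid's free edge, on its upper (outer) face, 164 mm from the hinge line; when shut it overhangs the chamber's near wall by about 14 mm, 92 mm above the table.
- pull (a joint): How far the handle has been pulled out, m: 0 at rest, where its spring returns it, 0.13 at the stop. Grows along the rig's -y. The spring needs 3.3 N to start and 110 N/m more (8 to 14 N at the marker); some 0.5 N friction.
- pull_grip (a point): Grip centre of the upright wooden handle on the pull rod: a slab 14 mm thick along the rig's y (the pull direction), 50 mm wide along x. This point is 82 mm above the table; the wood goes on 22 mm above it and 40 mm below. Axes parallel to the rig's. At rest it is 73 mm clear of the chamber (61 mm of the rod's bush, low down).
- pull_pointer (a point): Tip of the thin steel pointer (3 mm wide) that sticks out 72 mm along the rig's +x from the handle's mid-plane, 32 mm above the table; it travels with the handle beside the scale rail. Axes parallel to the rig's.
- marker_mark (a point): Top of the upright fin (4 mm thick along y, 26 mm tall, 18 mm wide along x) of the dark steel marker clip fixed on the scale rail; 60 mm above the table. Axes parallel to the rig's. The handle is at the mark when pointer and fin have the same y in the rig's frame: 50 to 95 mm from rest, differing each time.
- test_bar_center (a point): Centre of the fired clay bar, 22 x 110 x 12 mm, loose, lying along the rig's y on two supports in the chamber, below the rim. Leave alone.
- bar_tray_center (a point): Centre of a low wooden tray of further bars, 110 x 150 x 25 mm, on the table to the right of the rig. Leave alone.
- rib_tool_center (a point): Centre of a wooden modelling tool, about 24 x 190 x 10 mm, on the table on the robot's side of the handle. Leave alone.
- kidney_center (a point): Centre of a thin steel scraper, about 65 x 108 x 4 mm, on the table beyond the scale rail. Leave alone.
- cup_center (a point): Centre of an unglazed cup, 82 mm across and 88 mm tall, standing on the table on the robot's side of the chamber. Leave alone.
- bottle_center (a point): Centre of a clear closed bottle, 60 mm across and 170 mm tall, standing to the far left. Leave alone.

How it is judged:
By the outcome, as a careful person would: the job done as asked, in the order asked, and still so for the second after the job is handed in, while the arm keeps its last pose, push and grip.
It also fails if it takes over 48 s, if anything falls off the work surface, if the arm or the gripper's body presses on something with over 40 N, if the wrist force passes 120 N, or if a joint passes its speed limit or range.

### The arm

A 7-joint arm with a two-finger parallel gripper is mounted at the origin on the work surface. World frame = base frame: x ahead of the robot, y to its left, z up, the work surface at z = 0. Lengths are in m, angles in rad, forces in N, time in s.
With the tool pointing down it reaches from about 0.4 to 0.85 m from the base axis. Payload 10.4 kg.
Tool frame: the origin (TCP) lies at the very end of the fingers, on their centre line; the grasp point (between the pads) lies 19 mm behind it; x points along the fingers, z is the direction in which the jaws open and shut, and the axes are right-handed (so a half turn about x gives the same grasp; the last joint's range is limited). The gripper opens to 85 mm and grips with 20 to 120 N. Pads are 22 mm wide; open, the fingers measure 114 mm over their backs; the gripper's body (76 mm by 85 mm) begins 54 mm behind the grasp point. The pads swing forward as they close: fully open they stand 13 mm farther back than shut.
Start: joints at [-1.373, 0.332, -0.065, 1.46, 0.022, 1.35, -0.088], TCP at [0.137, 0.61, 0.231] pointing down, gripper open.
Joint ranges: [-2.6, 2.6], [-0.5, 2.12], [-1.47, 1.34], [0.16, 2.42], [-1.27, 4.41], [0.06, 2.06], [-2.6, 2.6]. Speed limits (rad/s): [2.22, 2.22, 2.79, 2.79, 3.14, 3.14, 3.14].

### API

Orientations are given as a unit quaternion [x, y, z, w].
In Python, from workcell import readout, camera, manip gives the robot as it stands.
- The arm moves only by the shell command python3 -m inch 'ROWS' [FORCE]. ROWS is JSON, a list of rows, each a list of 3 entries, a list of its own where there are three numbers: the turn, a rotation vector about the tool's x, y, z in degrees, then the shift along the tool's x, y, z in mm, then the closure, from 0 (fully open) to 1 (shut). In form: [[[wx, wy, wz], [dx, dy, dz], hand], ...]. A call has 1 to 10 rows; each row is the pose to reach, as a shift and turn from the pose measured when the call began, along the tool's axes at that moment; what a row does not reach only later rows make up. A row lasts 1/8 s, in which the tool goes at most 62.5 mm and 10.7 degrees, less where a joint would pass 70% of its speed; a pose out of reach is approached as far as the arm can. A call with a gripper value outside its range is refused whole. The fingers move at their own pace and stop on an object; FORCE is the grip in N (left out, the last holds). Time passes only in rows, so rows that repeat a pose let the fingers close. It gives the time, the measured TCP pose, the force and the opening at its end, in the units of the state.
- readout.get_obs(): the state, without advancing time (a new reading comes with each control period).
- camera(name): name is "side" or "top"; returns a dict with "pixels" (420x560x3 uint8, red, green, blue), "range_z" (420x560 float32, m along the optical axis (not along the pixel's ray), 0 where there is no reading), "intrinsics" (3x3 intrinsics, pixels), "extrinsics" (4x4, takes a point from world to camera coordinates). Camera axes: x right, y down, z forward; pixel columns grow to the right and rows downward; lengths in m; the calibration is good to about 2 mm. A picture is of the moment at which its call begins.
- manip.hand_in(): hands the job in, once; it reports no verdict.
The state is a dict: "clock": time; "joint_pos": joint angles; "joint_velocities": joint speeds; "tau": joint torques, N m; "position": TCP position; "ee_rot": TCP orientation; "ft_force": force on the tool from outside, world axes, zero at the start; "torque": the same for the moment, N m; "grip_width": opening from 0.0 (shut) to 1.0 (fully open).
Only numpy, scipy, OpenCV 4.12 (cv2) and the standard library are available. Lean on these libraries where they do the work, as an engineer would, in place of code of your own. Each camera call takes 0.05 s, during which the arm holds its last target.

## Working session

There is one attempt and no reset: what is moved stays moved. The work goes in short steps, Python scripts to look and compute and a shell command to move; the robot and the scene stay as the last step left them, time stands still between calls to the robot, and variables do not carry over. Pictures are saved under pics/ and viewed, and the job is handed in when it is done.

```bash
ls; mkdir -p pics; python3 - <<'E'
from workcell import readout, camera
import cv2, numpy as np, pickle
print(readout.get_obs())
for n in("side","top"):
    c=camera(n); pickle.dump(c,open(f'pics/{n}0.pkl','wb'))
    cv2.imwrite(f'pics/{n}0.png',cv2.resize(c["pixels"][:,:,::-1],(784,588)))
    print(n,c["intrinsics"],c["extrinsics"])
E
```

```text
pics
{'clock': 0.0, 'joint_pos': array([-1.37259974,  0.33290748, -0.06471771,  1.4609334 ,  0.02160609,
        1.34989866, -0.08850181]), 'joint_velocities': array([ 3.13646002e-04,  5.66915546e-04,  4.63062561e-05, -8.88257033e-04,
       -1.53169848e-03,  1.50374085e-03, -3.77566273e-04]), 'tau': array([-2.74665608e-04, -6.25437641e+01,  4.90196084e-02, -3.91618395e+01,
        1.62121706e-02,  9.68365028e-03, -2.51444817e-05]), 'position': array([0.13679438, 0.60946371, 0.23049752]), 'ee_rot': array([-0.44221777,  0.5524203 ,  0.4415406 ,  0.55164949]), 'ft_force': array([-0.86644868,  0.43229954, -0.15891481]), 'torque': array([0.03970154, 0.01548688, 0.02121778]), 'grip_width': 1.0010340956233834}
side [[482.08750245   0.         282.59832421]
 [  0.         482.08750245 208.63588012]
 [  0.           0.           1.        ]] [[ 0.70486679 -0.70931678 -0.00570195 -0.37380527]
 [-0.52632242 -0.51759765 -0.67459424  0.39583158]
 [ 0.47554969  0.47850014 -0.73816672  1.01695279]
 [ 0.          0.          0.          1.        ]]
top [[442.85680725   0.         277.72546581]
 [  0.         442.85680725 210.88645562]
 [  0.           0.           1.        ]] [[ 0.02789859 -0.99958094 -0.00772122  0.05078662]
 [-0.99878615 -0.02756106 -0.04082415  0.56482532]
 [ 0.04059424  0.00885078 -0.99913651  1.09911713]
 [ 0.          0.          0.          1.        ]]
```

View pics/side0.png

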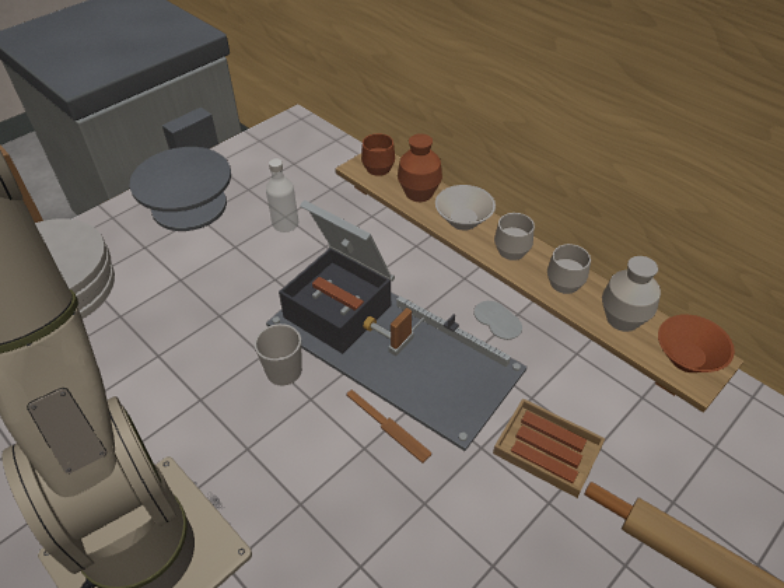

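View pics/top0.png

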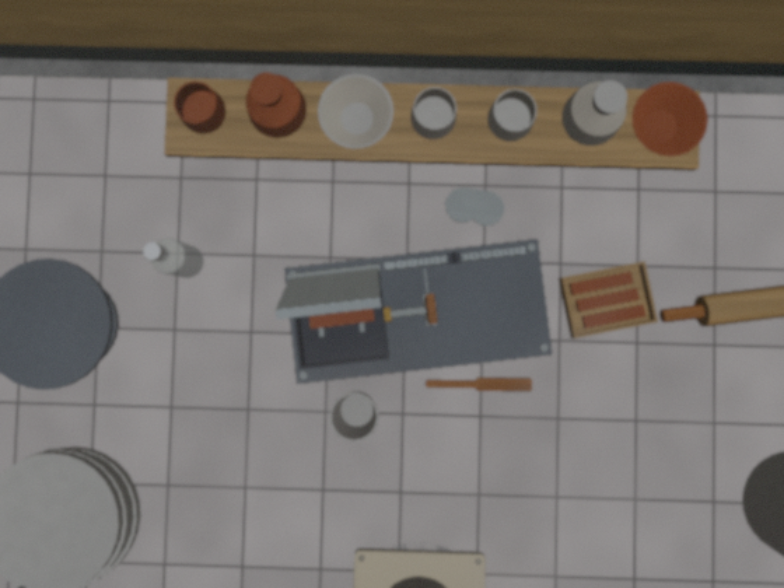

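```bash
cat > h.py <<'E'
import numpy as np, cv2, pickle
from workcell import readout, camera
def ray(c,u,v,z):
    K=c["intrinsics"];E=c["extrinsics"];R=E[:3,:3];t=E[:3,3]
    d=R.T@np.linalg.solve(K,np.array([u,v,1.]));o=-R.T@t
    return o+d*(z-o[2])/d[2]
def proj(c,P):
    K=c["intrinsics"];E=c["extrinsics"]
    q=K@(E[:3,:3]@np.asarray(P,float)+E[:3,3]);return q[:2]/q[2]
def cloud(c):
    K=c["intrinsics"];E=c["extrinsics"];Z=c["range_z"]
    v,u=np.mgrid[:Z.shape[0],:Z.shape[1]]
    p=np.stack([(u-K[0,2])/K[0,0]*Z,(v-K[1,2])/K[1,1]*Z,Z],-1)
    P=(p-E[:3,3])@E[:3,:3]; P[Z==0]=np.nan; return P
E
python3 - <<'E'
from h import *
for n,b in(("top",(195,165,200,115)),("side",(190,140,190,180))):
    c=pickle.load(open(f'pics/{n}0.pkl','rb'));x,y,w,h=b
    im=c["pixels"][y:y+h,x:x+w,::-1]; s=4 if n=="top" else 3.3
    cv2.imwrite(f'pics/{n}crop.png',cv2.resize(im,None,fx=s,fy=s,interpolation=cv2.INTER_CUBIC))
    if n=="top":
        P=cloud(c); hsv=cv2.cvtColor(c["pixels"],cv2.COLOR_RGB2HSV)
        m=((P[...,2]>0.008)&(P[...,2]<0.017)).astype(np.uint8)
        m[:150]=0;m[290:]=0;m[:,:195]=0;m[:,398:]=0
        m=cv2.morphologyEx(m,cv2.MORPH_OPEN,np.ones((3,3)))
        cv2.imwrite('pics/m.png',m*255)
        cs,_=cv2.findContours(m,0,2);k=max(cs,key=cv2.contourArea)
        r=cv2.minAreaRect(k);print(r,cv2.boxPoints(r))
        for q in cv2.boxPoints(r):print(ray(c,*q,0.012))
E
```

```text
((297.722900390625, 221.72854614257812), (83.40348052978516, 183.77755737304688), 83.45370483398438) [[201.67899 190.77457]
 [384.25833 169.82281]
 [393.7668  252.68253]
 [211.18747 273.63428]]
[0.60852995 0.25909471 0.012     ]
[ 0.67379451 -0.19826637  0.012     ]
[ 0.46692048 -0.22567637  0.012     ]
[0.40190533 0.22809461 0.012     ]
```

View pics/topcrop.png

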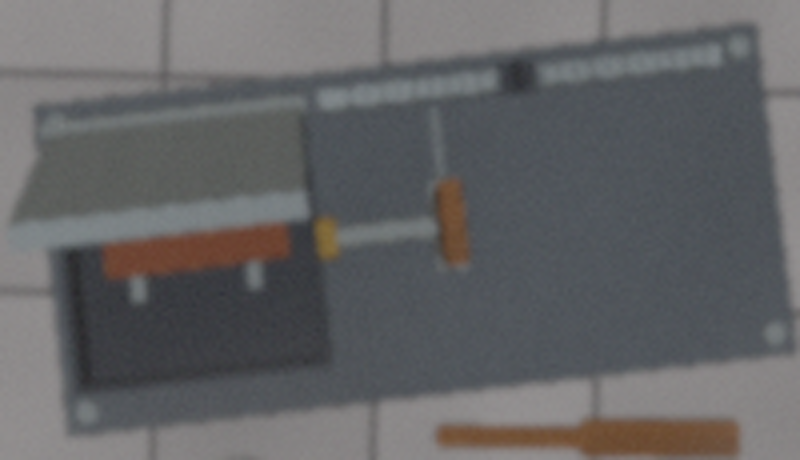

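View pics/sidecrop.png

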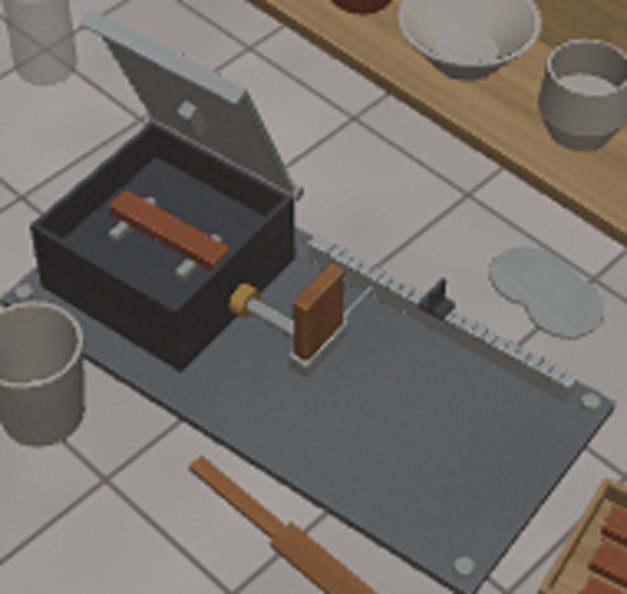

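View pics/m.png

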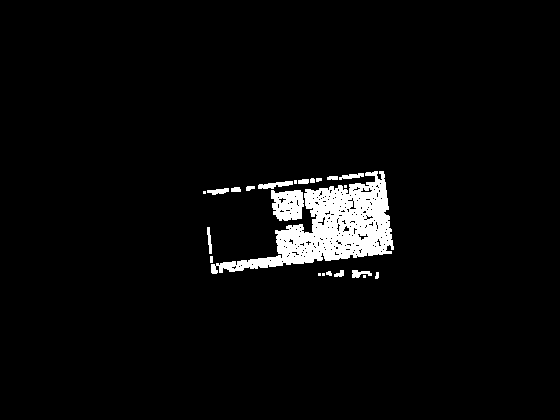

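```bash
cat >> h.py <<'E'
def fitrig(W,M):
    W=np.array(W)[:,:2];M=np.array(M)[:,:2]
    A=W-W.mean(0);B=M-M.mean(0)
    th=np.arctan2((B[:,0]*A[:,1]-B[:,1]*A[:,0]).sum(),(B*A).sum())
    R=np.array([[np.cos(th),-np.sin(th)],[np.sin(th),np.cos(th)]])
    return th,W.mean(0)-R@M.mean(0),R
E
python3 - <<'E'
from h import *
M=[[.105,.22],[.105,-.24],[-.105,-.24],[-.105,.22]]
c=pickle.load(open('pics/top0.pkl','rb'))
print("cam",-c["extrinsics"][:3,:3].T@c["extrinsics"][:3,3])
f=lambda q:((q[0]+.5)/4-.5+195,(q[1]+.5)/4-.5+165)
W=[ray(c,*f(q),.012) for q in[(37,103),(753,24),(793,352),(70,434)]]
th,o,R=fitrig(W,M);print(th,o);print((np.array(W)[:,:2]-(np.array(M)@R.T+o))*1000)
def rig(c,q,z,ff): return (R.T@(ray(c,*ff(q),z)[:2]-o))*1000
print('pointer tip',rig(c,(434,108),.032,f),rig(c,(438,150),.032,f))
print('fin',rig(c,(519,76),.060,f), 'handle top',rig(c,(452,222),.104,f))
print('lid edge pts',[rig(c,q,.087+.12,f) for q in((10,250),(306,216))])
s=pickle.load(open('pics/side0.pkl','rb'))
g=lambda q:((q[0]+.5)/3.3-.5+190,(q[1]+.5)/3.3-.5+140)
print('side: corner',rig(s,(612,405),.012,g),'fin top',rig(s,(441,282),.06,g),'pointer tip',rig(s,(371,291),.032,g),'handle',rig(s,(333,277),.104,g))
# lid: depth points
for n,cc in(("top",c),("side",s)):
    P=cloud(cc); L=np.dstack([((P[...,:2]-o)@R),P[...,2]]).reshape(-1,3)
    m=(L[:,1]>.07)&(L[:,1]<.18)&(L[:,0]>-.07)&(L[:,0]<.15)&(L[:,2]>.11)
    Q=L[m];print(n,m.sum()); 
    if m.sum()>30:
        a=np.polyfit(Q[:,2],Q[:,0],1);print('x=a z+b',a,'angle',np.arctan2(1,-a[0]),'x at z.087',np.polyval(a,.087),'zmax',np.percentile(Q[:,2],[50,98]))
np.savez('rig.npz',th=th,o=o,R=R)
for nm,p in(("bottle",(115,180)),):print(nm,ray(c,*p,.17))
P=cloud(c)
for a in((115,183),(32,230),(50,350)):print(a,np.nanmedian(P[a[1]-4:a[1]+5,a[0]-4:a[0]+5].reshape(-1,3),0))
E
```

```text
cam [0.51810501 0.05660447 1.12161871]
0.13869776910064605 [0.536518   0.02518009]
[[-0.40596392 -3.98423386]
 [-2.01377536  3.16349475]
 [ 1.29346255  3.57600187]
 [ 1.12627674 -2.75526276]]
pointer tip [ 71.58724581 -30.39557212] [ 45.5456301  -29.91494702]
fin [ 82.86704809 -81.6592864 ] handle top [ -0.41716021 -29.0201801 ]
lid edge pts [array([  9.11943389, 205.83704267]), array([ 9.64228419, 51.87575056])]
side: corner [ 100.1616181  -237.39486248] fin top [ 89.85034358 -82.26425837] pointer tip [ 69.05411682 -30.21200474] handle [ 12.63639365 -32.9198717 ]
top 1374
x=a z+b [-0.42142044  0.12013772] angle 1.1719615045826763 x at z.087 0.0834741386307901 zmax [0.20771355 0.24427783]
side 725
x=a z+b [-0.38788029  0.10869725] angle 1.2007814367624023 x at z.087 0.07495166163074982 zmax [0.18852577 0.24477665]
bottle [0.61389606 0.4187484  0.17      ]
(115, 183) [0.60917179 0.42569871 0.14416683]
(32, 230) [0.49943985 0.63954363 0.08950196]
(50, 350) [0.22199319 0.58634601 0.08348958]
```

```bash
cat >> h.py <<'E'
from scipy.spatial.transform import Rotation as Ro
def load():
    d=np.load('rig.npz');return float(d['th']),d['o'],d['R']
def tgt_rot(sgn):
    th,o,R=load()
    x=np.array([0,0,-1.]);z=sgn*np.array([-np.sin(th),np.cos(th),0]);y=np.cross(z,x)
    return Ro.from_matrix(np.stack([x,y,z],1))
def rows(pts,sgn=None):
    th,o,R=load();s=readout.get_obs();r0=Ro.from_quat(s["ee_rot"]);p0=s["position"]
    print('axes x,y,z(cols):\n',r0.as_matrix().round(3)); print('rig pos now',(R.T@(p0[:2]-o)*1000).round(1),(p0[2]*1000).round(1),'f',s['ft_force'].round(2),'grip',round(s['grip_width'],3),'t',s['clock'])
    if sgn is None: w=None
    else:
        w=(r0.inv()*tgt_rot(sgn)).as_rotvec(degrees=True).round(1);print('turn',w)
    for p in pts:
        W=np.r_[o+R@(np.array(p[:2])/1000),p[2]/1000]
        print(p,'world',W.round(3),'shift',(r0.inv().apply(W-p0)*1000).round(1))
E
python3 - <<'E'
from h import *
rows([(110,120,340)],1);rows([(110,120,340)],-1)
E
```

```text
axes x,y,z(cols):
 [[-0.    -0.976  0.219]
 [-0.001  0.219  0.976]
 [-1.    -0.    -0.001]]
rig pos now [-315.1  634. ] 230.6 f [ 0.16 -0.19 -0.59] grip 1.001 t 0.1
turn [-20.6  -0.1  -0. ]
(110, 120, 340) world [0.629 0.159 0.34 ] shift [-109.  -578.8 -331.7]
axes x,y,z(cols):
 [[-0.    -0.976  0.219]
 [-0.001  0.219  0.976]
 [-1.    -0.    -0.001]]
rig pos now [-315.1  634. ] 230.6 f [ 0.16 -0.19 -0.59] grip 1.001 t 0.1
turn [ 1.594e+02 -0.000e+00  1.000e-01]
(110, 120, 340) world [0.629 0.159 0.34 ] shift [-109.  -578.8 -331.7]
```

```bash
python3 -m inch '[[[0,0,0],[-55,0,0],1],[[-3,0,0],[-109,-30,-17],1],[[-5,0,0],[-109,-85,-49],1],[[-8,0,0],[-109,-140,-80],1],[[-10,0,0],[-109,-195,-112],1],[[-12,0,0],[-109,-250,-143],1],[[-14,0,0],[-109,-300,-172],1],[[-16,0,0],[-109,-350,-200],1],[[-18,0,0],[-109,-400,-229],1],[[-20.6,0,0],[-109,-450,-258],1]]' 20
python3 - <<'E'
from h import *
rows([(110,120,340),(110,120,227)],1); print(readout.get_obs()['joint_pos'].round(2))
E
```

```text
clock: 1.35
position: [0.5204, 0.2579, 0.3397]
ee_rot: [0.534, -0.464, -0.534, -0.463]
ft_force: [0.6, 0.6, 0.4]
grip_width: 0.002
axes x,y,z(cols):
 [[-0.001 -0.99  -0.14 ]
 [-0.001 -0.14   0.99 ]
 [-1.     0.001 -0.001]]
rig pos now [ 16.2 232.7] 339.7 f [0.56 0.61 0.44] grip 0.002 t 1.35
turn [ 0.1 -0.1 -0. ]
(110, 120, 340) world [0.629 0.159 0.34 ] shift [  -0.2  -93.6 -112.8]
(110, 120, 227) world [0.629 0.159 0.227] shift [ 112.8  -93.7 -112.7]
[-0.77  0.2   0.27  1.41 -0.05  1.54  1.21]
```

```bash
python3 -m inch '[[[0,0,0],[0,-47,-56],1],[[0,0,0],[0,-94,-113],1],[[0,0,0],[50,-94,-113],1],[[0,0,0],[100,-94,-113],1],[[0,0,0],[113,-94,-113],1],[[0,0,0],[113,-94,-113],1]]' 20
python3 - <<'E'
from h import *
print(readout.get_obs()['joint_pos'].round(2))
rows([(60,120,223),(37,120,218),(15,120,207),(-8,120,191),(-27,120,170),(-41,120,146),(-50,120,120),(-54,120,98)],1)
for n in("top","side"):
    c=camera(n); cv2.imwrite(f'pics/{n}1.png',cv2.resize(c["pixels"][100:310,130:410,::-1],None,fx=2.5,fy=2.5))
E
```

```text
clock: 2.1
position: [0.629, 0.1596, 0.2273]
ee_rot: [0.534, -0.464, -0.534, -0.463]
ft_force: [-0.0, 0.6, 1.4]
grip_width: -0.002
[-0.57  0.4   0.34  1.41 -0.13  1.36  1.49]
axes x,y,z(cols):
 [[-0.001 -0.99  -0.141]
 [-0.001 -0.141  0.99 ]
 [-1.     0.001 -0.001]]
rig pos now [110.2 120.3] 227.3 f [-0.03  0.6   1.38] grip -0.002 t 2.1
turn [ 0.1 -0.1 -0.1]
(60, 120, 223) world [0.579 0.152 0.223] shift [ 4.3 50.2 -0.2]
(37, 120, 218) world [0.557 0.149 0.218] shift [ 9.3 73.2 -0.1]
(15, 120, 207) world [0.535 0.146 0.207] shift [20.4 95.2 -0.1]
(-8, 120, 191) world [0.512 0.143 0.191] shift [ 36.4 118.2   0. ]
(-27, 120, 170) world [0.493 0.14  0.17 ] shift [5.740e+01 1.371e+02 1.000e-01]
(-41, 120, 146) world [0.479 0.138 0.146] shift [ 81.4 151.1   0.2]
(-50, 120, 120) world [0.47  0.137 0.12 ] shift [107.4 160.1   0.2]
(-54, 120, 98) world [0.466 0.137 0.098] shift [129.5 164.1   0.2]
```

View pics/side1.png

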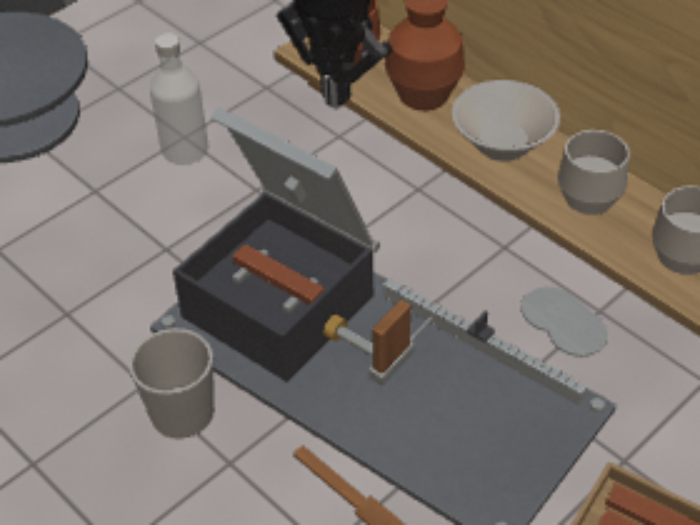

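View pics/top1.png

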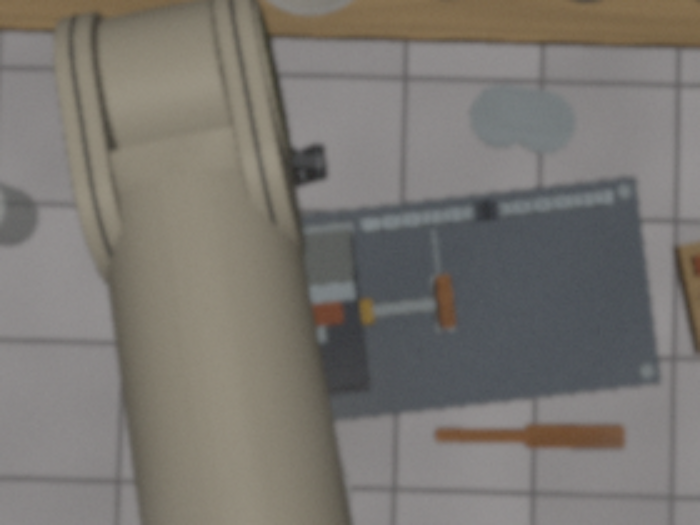

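The side view shows the closed fingertips at (334, 95), above and beyond the open lid, whose edge runs from (215, 118) to (335, 172). The lid hasn't been touched yet, so I'll start the sweep.

```bash
python3 -m inch '[[[0,0,0],[3,30,0],1],[[0,0,0],[5,50,0],1],[[0,0,0],[7,62,0],1],[[0,0,0],[9,73,0],1],[[0,0,0],[14,84,0],1],[[0,0,0],[20,95,0],1],[[0,0,0],[28,107,0],1],[[0,0,0],[36,118,0],1]]' 20
python3 - <<'E'
from h import *
rows([(-8,120,191),(-27,120,170),(-41,120,146),(-50,120,120),(-54,120,98)],1)
c=camera("side"); cv2.imwrite(f'pics/side2.png',cv2.resize(c["pixels"][100:310,130:410,::-1],None,fx=2.5,fy=2.5))
E
```

```text
clock: 3.2
position: [0.5126, 0.1429, 0.1923]
ee_rot: [0.535, -0.463, -0.533, -0.464]
ft_force: [1.2, 0.1, 0.1]
grip_width: -0.002
axes x,y,z(cols):
 [[ 0.002 -0.99  -0.141]
 [-0.    -0.141  0.99 ]
 [-1.    -0.002 -0.001]]
rig pos now [ -7.4 119.9] 192.3 f [1.15 0.1  0.09] grip -0.002 t 3.2
turn [ 0.1 -0.   0.1]
(-8, 120, 191) world [0.512 0.143 0.191] shift [1.3 0.6 0.1]
(-27, 120, 170) world [0.493 0.14  0.17 ] shift [22.3 19.7  0.1]
(-41, 120, 146) world [0.479 0.138 0.146] shift [46.2 33.7  0.2]
(-50, 120, 120) world [0.47  0.137 0.12 ] shift [72.2 42.8  0.2]
(-54, 120, 98) world [0.466 0.137 0.098] shift [94.2 46.8  0.3]
```

View pics/side2.png

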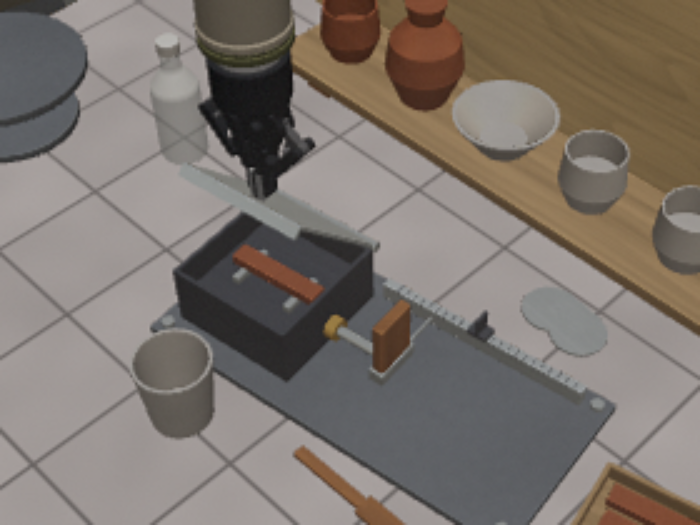

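The lid is about halfway down, with its edge running from (180, 168) to (298, 233). The fingers at (262, 188) are pushing on its outer face. I'll carry on along the arc.

```bash
python3 -m inch '[[[0,0,0],[11,10,0],1],[[0,0,0],[22,20,0],1],[[0,0,0],[34,27,0],1],[[0,0,0],[46,34,0],1],[[0,0,0],[59,39,0],1],[[0,0,0],[72,43,0],1],[[0,0,0],[83,45,0],1],[[0,0,0],[94,47,0],1],[[0,0,0],[97,47,0],1]]' 20
python3 -m inch '[[[0,0,0],[3,0,0],1],[[0,0,0],[6,0,0],1]]' 20
python3 - <<'E'
from h import *
rows([],1)
c=camera("side"); cv2.imwrite(f'pics/side3.png',cv2.resize(c["pixels"][100:310,130:410,::-1],None,fx=2.5,fy=2.5))
E
```

```text
clock: 4.38
position: [0.4642, 0.1358, 0.0934]
ee_rot: [0.534, -0.464, -0.534, -0.463]
ft_force: [-0.5, -0.3, 0.4]
grip_width: -0.003
clock: 4.62
position: [0.4646, 0.136, 0.0912]
ee_rot: [-0.534, 0.464, 0.534, 0.463]
ft_force: [-30.6, -11.0, 76.4]
grip_width: -0.001
axes x,y,z(cols):
 [[-0.002 -0.99  -0.14 ]
 [-0.    -0.14   0.99 ]
 [-1.     0.002  0.   ]]
rig pos now [-56.  119.7] 91.2 f [-30.58 -10.99  76.37] grip -0.001 t 4.625
turn [ 0.1  0.  -0.1]
```

View pics/side3.png

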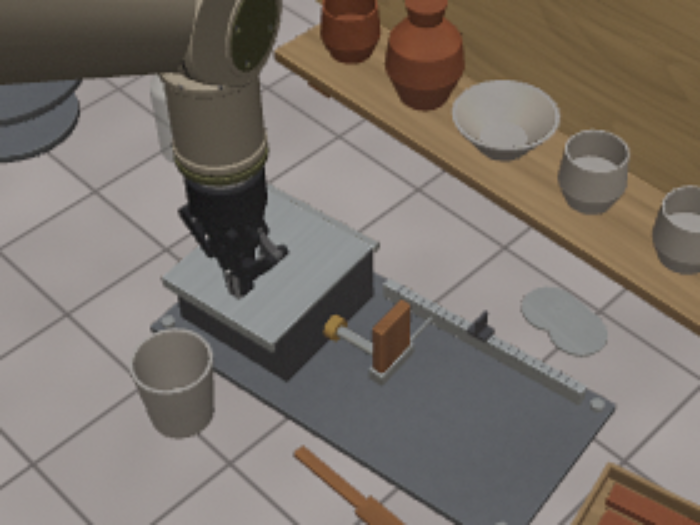

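The lid lies flush on the rim, but that last press read 76 N because the arm is very stiff. I'll lift off now and use much gentler increments from here.

```bash
python3 -m inch '[[[0,0,0],[-5,0,0],1],[[0,0,0],[-40,0,0],1],[[0,0,0],[-95,0,0],1],[[0,0,0],[-110,0,0],0.5]]' 20
python3 - <<'E'
from h import *
rows([(0,-30,200),(0,-30,63)],1)
c=camera("side"); cv2.imwrite(f'pics/side4.png',cv2.resize(c["pixels"][100:310,130:410,::-1],None,fx=2.5,fy=2.5))
th,o,R=load()
P=cloud(c);L=np.dstack([((P[...,:2]-o)@R),P[...,2]]).reshape(-1,3)
m=(L[:,1]>.055)&(L[:,1]<.195)&(L[:,0]>-.085)&(L[:,0]<.07)&(L[:,2]>.07)&(L[:,2]<.115)
Q=L[m];A=np.c_[Q[:,0],np.ones(len(Q))];a=np.linalg.lstsq(A,Q[:,2],rcond=None)[0];print('lid slope',a,len(Q))
E
```

```text
clock: 5.18
position: [0.4663, 0.1364, 0.2049]
ee_rot: [0.534, -0.462, -0.534, -0.465]
ft_force: [0.6, -1.1, -0.1]
grip_width: 0.199
axes x,y,z(cols):
 [[ 0.003 -0.99  -0.14 ]
 [ 0.003 -0.14   0.99 ]
 [-1.    -0.004  0.002]]
rig pos now [-54.2 119.9] 204.9 f [ 0.62 -1.14 -0.09] grip 0.199 t 5.175
turn [0.1 0.1 0.2]
(0, -30, 200) world [ 0.541 -0.005  0.2  ] shift [   4.8  -53.9 -150. ]
(0, -30, 63) world [ 0.541 -0.005  0.063] shift [ 141.8  -53.4 -150.3]
lid slope [-0.00023594  0.09169773] 2290
```

View pics/side4.png

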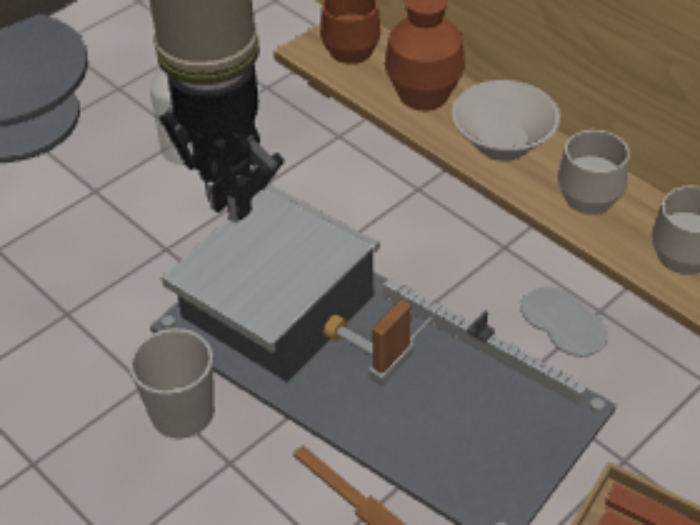

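Lid plane fit: height 91.7 mm, slope about 0, so it's fully shut. Next is the handle.

```bash
python3 -m inch '[[[0,0,0],[0,-18,-50],0],[[0,0,0],[0,-36,-100],0],[[0,0,0],[5,-54,-150],0],[[0,0,0],[40,-54,-150],0],[[0,0,0],[75,-54,-150],0],[[0,0,0],[75,-54,-150],0]]' 20
python3 - <<'E'
from h import *
rows([(0,-30,63)],1)
for n in("top","side"):
    c=camera(n); cv2.imwrite(f'pics/{n}5.png',cv2.resize(c["pixels"][100:310,130:410,::-1],None,fx=2.5,fy=2.5))
E
```

```text
clock: 5.98
position: [0.5387, -0.0046, 0.1267]
ee_rot: [-0.533, 0.464, 0.535, 0.463]
ft_force: [-0.0, -0.5, 1.1]
grip_width: 1.003
axes x,y,z(cols):
 [[-0.003 -0.99  -0.14 ]
 [ 0.001 -0.14   0.99 ]
 [-1.     0.003  0.002]]
rig pos now [ -2.  -29.8] 126.7 f [-0.01 -0.48  1.13] grip 1.003 t 5.975
turn [ 0.1  0.1 -0.2]
(0, -30, 63) world [ 0.541 -0.005  0.063] shift [63.7 -2.2 -0.3]
```

View pics/side5.png

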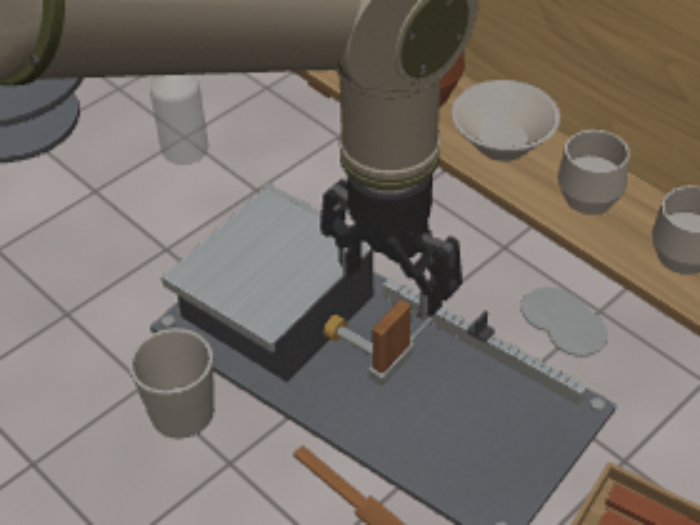

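View pics/top5.png

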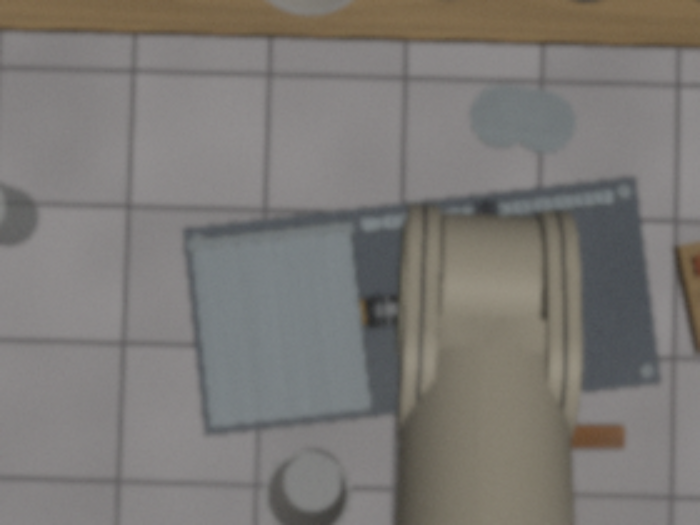

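The side view shows the wooden handle at (392, 335) straddled by the open fingers at (350, 270) and (432, 310). The top view of the handle is hidden by the arm. I'll descend and close.

```bash
python3 -m inch '[[[0,0,0],[32,-1,0],0],[[0,0,0],[64,-2,0],0],[[0,0,0],[64,-2,0],0]]' 25
python3 -m inch '[[[0,0,0],[0,0,0],1],[[0,0,0],[0,0,0],1],[[0,0,0],[0,0,0],1],[[0,0,0],[0,0,0],1],[[0,0,0],[0,0,0],1]]' 25
python3 - <<'E'
from h import *
rows([(0,-30,63)],1)
c=camera("side"); pickle.dump(c,open('pics/side6.pkl','wb'));cv2.imwrite(f'pics/side6.png',cv2.resize(c["pixels"][170:300,230:390,::-1],None,fx=4.5,fy=4.5,interpolation=cv2.INTER_CUBIC))
E
```

```text
clock: 6.45
position: [0.5425, -0.0038, 0.0658]
ee_rot: [-0.534, 0.463, 0.534, 0.464]
ft_force: [-0.2, -0.6, 0.6]
grip_width: 0.998
clock: 7.08
position: [0.5429, -0.0045, 0.0664]
ee_rot: [0.534, -0.463, -0.534, -0.464]
ft_force: [-1.4, -3.1, 5.4]
grip_width: 0.159
axes x,y,z(cols):
 [[ 0.002 -0.99  -0.14 ]
 [ 0.001 -0.14   0.99 ]
 [-1.    -0.002  0.001]]
rig pos now [  2.2 -30.2] 66.4 f [-1.43 -3.14  5.44] grip 0.159 t 7.075
turn [0.1 0.1 0.1]
(0, -30, 63) world [ 0.541 -0.005  0.063] shift [3.4 2.2 0.2]
```

View pics/side6.png

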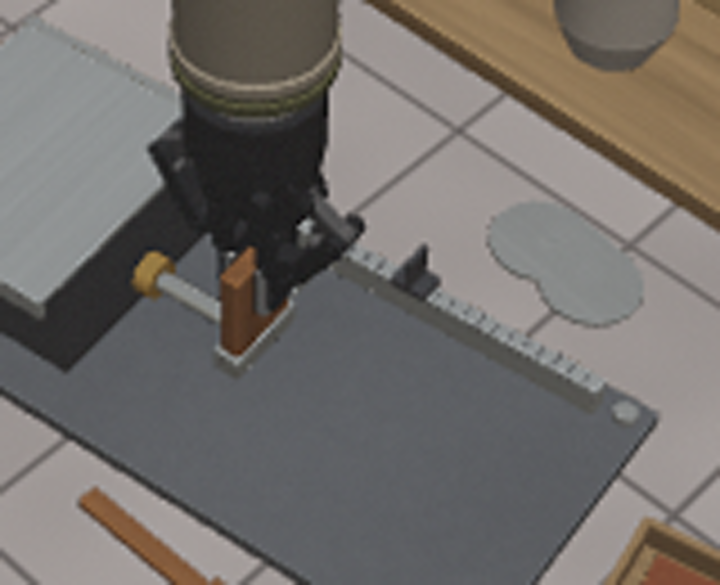

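Grip confirmed: opening 13.5 mm against the 14 mm slab. Before pulling, I'll refine the rest-to-marker distance from the first pictures.

```bash
python3 - <<'E'
from h import *
for n,(x,y,w,h) in(("top",(290,170,60,50)),("side",(275,210,70,45))):
    c=pickle.load(open(f'pics/{n}0.pkl','rb'))
    cv2.imwrite(f'pics/{n}z.png',cv2.resize(c["pixels"][y:y+h,x:x+w,::-1],None,fx=11,fy=11,interpolation=cv2.INTER_CUBIC))
E
```

```text
(no output)
```

View pics/topz.png

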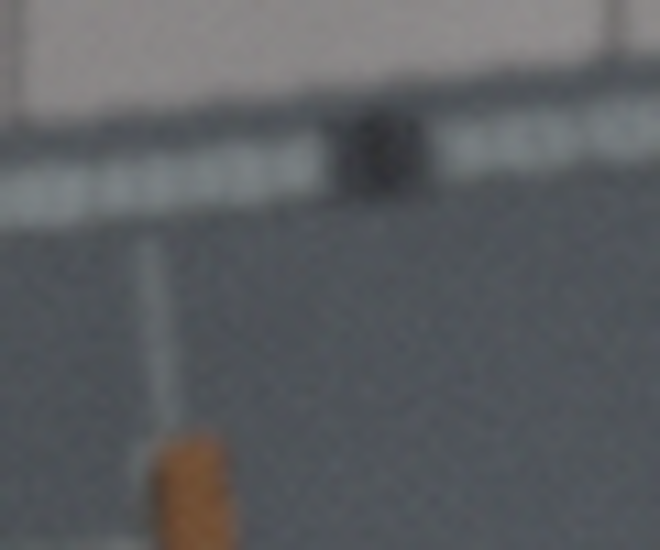

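View pics/sidez.png

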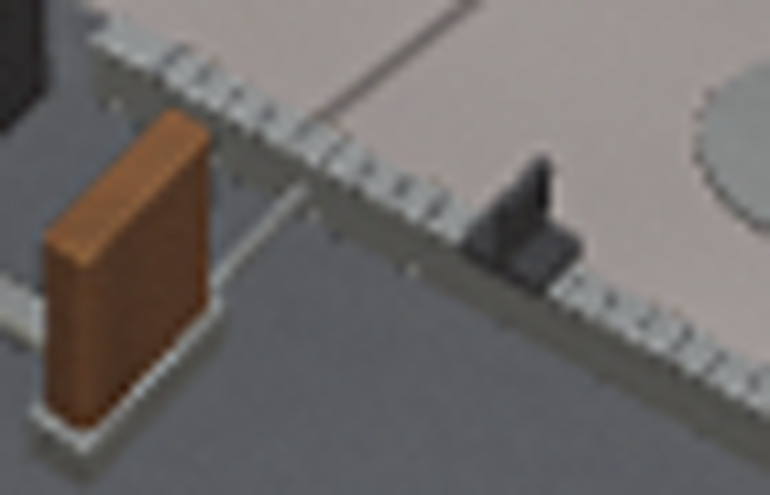

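```bash
python3 - <<'E'
from h import *
th,o,R=load()
t=pickle.load(open('pics/top0.pkl','rb'));s=pickle.load(open('pics/side0.pkl','rb'))
ft=lambda q:((q[0]+.5)/11-.5+290,(q[1]+.5)/11-.5+170)
fs=lambda q:((q[0]+.5)/11-.5+275,(q[1]+.5)/11-.5+210)
rg=lambda c,q,z,f:(R.T@(ray(c,*f(q),z)[:2]-o)*1000).round(1)
print('top tip',rg(t,(150,240),.032,ft),rg(t,(168,400),.032,ft))
print('top fin',rg(t,(383,150),.060,ft),rg(t,(383,150),.047,ft),'base L,R at .036',rg(t,(330,160),.036,ft),rg(t,(428,150),.036,ft))
print('side tip',rg(s,(305,188),.032,fs),rg(s,(215,278),.032,fs))
print('side fin top far',rg(s,(544,157),.06,fs),'near',rg(s,(500,204),.06,fs),'base L corner',rg(s,(465,240),.036,fs),'base R',rg(s,(580,245),.036,fs),rg(s,(540,290),.036,fs))
# model corners predicted -> crop pixels
def pp(c,x,y,z,b):
    W=np.r_[o+R@np.array([x,y])/1000,z/1000];u=proj(c,W);return ((u-np.array(b)+.5)*11-.5).round(0)
for n,c,b in(("top",t,(290,170)),("side",s,(275,210))):
    print(n,'tip',pp(c,72,-30,32,b),'handle top corners',[pp(c,x,y,104,b) for x in(-25,25) for y in(-23,-37)],'fin top',[pp(c,x,y,60,b) for x in(76,94) for y in(-80,-84)])
E
```

```text
top tip [ 72.2 -30.6] [ 36.1 -30.6]
top fin [ 83.9 -81.8] [ 85.1 -83.2] base L,R at .036 [ 85.2 -72.3] [ 85.  -94.3]
side tip [ 72.8 -28.2] [ 36.9 -27.2]
side fin top far [ 94.6 -81.3] near [ 76.3 -81.1] base L corner [ 79.5 -70.3] base R [ 94.6 -93.3] [ 77.3 -93.3]
top tip [147. 241.] handle top corners [array([184., 677.]), array([250., 669.]), array([156., 439.]), array([223., 431.])] fin top [array([379., 187.]), array([397., 185.]), array([370., 105.]), array([388., 103.])]
side tip [309. 193.] handle top corners [array([ 41., 237.]), array([ 91., 266.]), array([173., 102.]), array([223., 129.])] fin top [array([495., 203.]), array([510., 211.]), array([538., 156.]), array([552., 164.])]
```

```bash
python3 -m inch '[[[0,0,0],[0,0,0],1],[[0,0,0],[0,0,0],1],[[0,0,0],[0,0,-5],1],[[0,0,0],[0,0,-11],1],[[0,0,0],[0,0,-17],1],[[0,0,0],[0,0,-24],1],[[0,0,0],[0,0,-31],1],[[0,0,0],[0,0,-38],1],[[0,0,0],[0,0,-44],1],[[0,0,0],[0,0,-46],1]]' 60
python3 - <<'E'
from h import *
rows([(2,-83,66)],1)
c=camera("side"); pickle.dump(c,open('pics/side7.pkl','wb'));cv2.imwrite(f'pics/side7.png',cv2.resize(c["pixels"][170:300,230:390,::-1],None,fx=4.5,fy=4.5,interpolation=cv2.INTER_CUBIC))
E
```

```text
clock: 8.38
position: [0.5491, -0.0478, 0.0665]
ee_rot: [-0.533, 0.462, 0.535, 0.465]
ft_force: [-5.7, 8.3, 7.9]
grip_width: 0.156
axes x,y,z(cols):
 [[ 0.    -0.99  -0.141]
 [ 0.004 -0.141  0.99 ]
 [-1.    -0.001  0.004]]
rig pos now [  2.4 -74. ] 66.5 f [-5.69  8.31  7.87] grip 0.156 t 8.375
turn [0.2 0.2 0.1]
(2, -83, 66) world [ 0.55  -0.057  0.066] shift [ 0.4  0.4 -9. ]
```

View pics/side7.png

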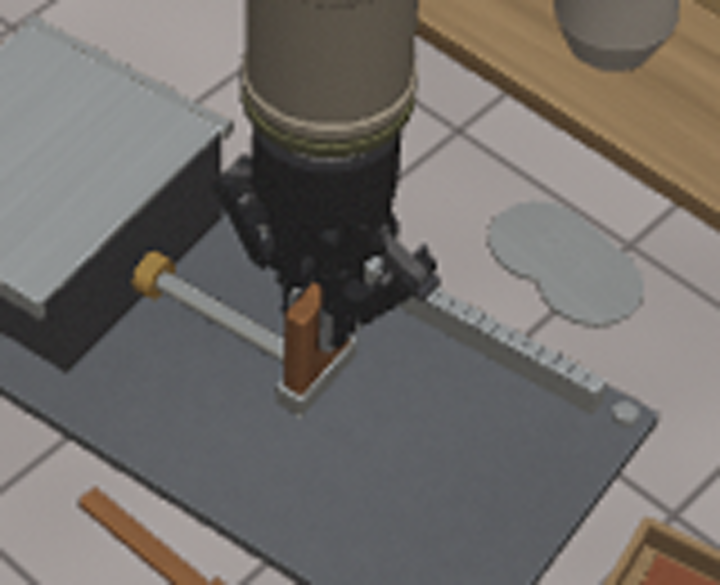

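```bash
python3 -m inch '[[[0,0,0],[0,0,-4],1],[[0,0,0],[0,0,-8],1],[[0,0,0],[0,0,-8],1],[[0,0,0],[0,0,-8],1]]' 60
python3 - <<'E'
from h import *
rows([(2,-83,66)],1)
c=camera("side"); pickle.dump(c,open('pics/side8.pkl','wb'))
a=[]
for n,(x,y) in(("side6",(265,225)),("side8",(280,230))):
    q=pickle.load(open(f'pics/{n}.pkl','rb'))
    a.append(cv2.resize(q["pixels"][y:y+38,x:x+38,::-1],None,fx=10,fy=10,interpolation=cv2.INTER_CUBIC))
cv2.imwrite('pics/cmp.png',np.hstack(a))
t=camera("top");cv2.imwrite('pics/top8.png',cv2.resize(t["pixels"][120:300,200:420,::-1],None,fx=3.5,fy=3.5))
E
```

```text
clock: 8.93
position: [0.5499, -0.0535, 0.0665]
ee_rot: [-0.533, 0.461, 0.536, 0.464]
ft_force: [-5.2, 7.1, 8.0]
grip_width: 0.156
axes x,y,z(cols):
 [[-0.001 -0.99  -0.143]
 [ 0.007 -0.143  0.99 ]
 [-1.    -0.     0.007]]
rig pos now [  2.4 -79.8] 66.5 f [-5.18  7.14  8.02] grip 0.156 t 8.925
turn [0.3 0.4 0. ]
(2, -83, 66) world [ 0.55  -0.057  0.066] shift [ 0.5  0.4 -3.2]
```

View pics/cmp.png

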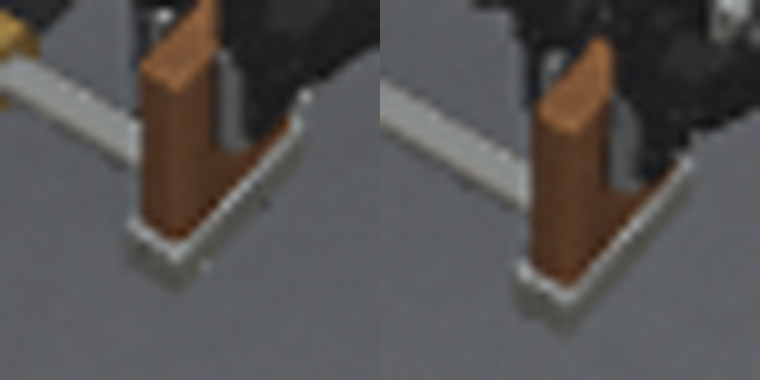

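View pics/top8.png

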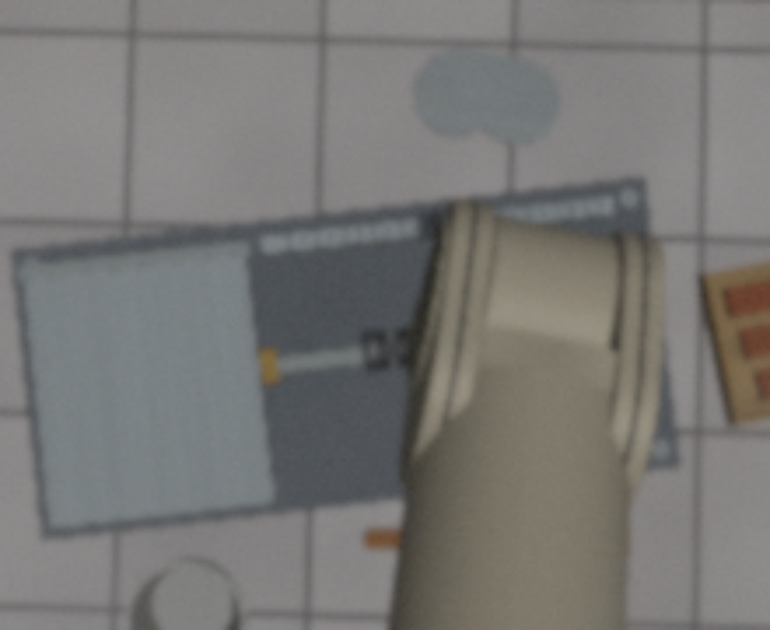

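```bash
cat > pull.py <<'E'
from h import *
import sys
th,o,R=load()
rg=lambda c,u,z:(R.T@(ray(c,u[0],u[1],z)[:2]-o)*1000)
def tm(n,ref='side6',up=4):
    A=pickle.load(open(f'pics/{ref}.pkl','rb'));B=pickle.load(open(f'pics/{n}.pkl','rb'))
    out=[]
    for (x,y,w,h,z) in((272,240,22,12,.040),(276,230,10,16,.06),(274,240,14,12,.042)):
        a=cv2.resize(A["pixels"],None,fx=up,fy=up,interpolation=cv2.INTER_CUBIC)[y*up:(y+h)*up,x*up:(x+w)*up]
        b=cv2.resize(B["pixels"],None,fx=up,fy=up,interpolation=cv2.INTER_CUBIC)
        r=cv2.matchTemplate(b[y*up-20:(y+45)*up,x*up-20:(x+60)*up],a,cv2.TM_CCOEFF_NORMED)
        _,v,_,l=cv2.minMaxLoc(r);d=(np.array(l)-20)/up
        c0=np.array([x+w/2,y+h/2]);p=rg(A,c0,z);q=rg(B,c0+d,z);out.append((round(v,3),d,(q-p).round(1)))
    return out
if __name__=="__main__":
    for r in tm(sys.argv[1]):print(*r)
E
python3 - <<'E'
from pull import *
c=pickle.load(open('pics/side6.pkl','rb'))
print(rg(c,(282.25,250.3),.042),rg(c,(298.35,259.55),.042))
for n in('side0','side7','side8'):print(n,*tm(n),sep='\n ')
E
```

```text
[-28.71156956 -37.59753404] [-27.91973007 -87.22501617]
side0
 (0.994, array([0., 0.]), array([0., 0.]))
 (0.983, array([0., 0.]), array([0., 0.]))
 (0.996, array([0., 0.]), array([0., 0.]))
side7
 (0.965, array([13.75,  8.25]), array([ -0.4, -43.6]))
 (0.971, array([14.25,  8.25]), array([  0.1, -44.6]))
 (0.972, array([14.  ,  8.25]), array([  0. , -44.1]))
side8
 (0.962, array([15.75,  9.25]), array([  0.1, -49.5]))
 (0.971, array([16.  ,  9.25]), array([  0.2, -50. ]))
 (0.963, array([16.  ,  9.25]), array([  0.5, -50. ]))
```

```bash
python3 -m inch '[[[0,0,0],[0,0,-3],1],[[0,0,0],[0,0,-5],1],[[0,0,0],[0,0,-5],1],[[0,0,0],[0,0,-5],1],[[0,0,0],[0,0,-5],1]]' 60
python3 - <<'E'
from h import *
rows([(2,-82.7,66)],1)
c=camera("side"); pickle.dump(c,open('pics/side9.pkl','wb'))
cv2.imwrite(f'pics/side9.png',cv2.resize(c["pixels"][170:300,230:390,::-1],None,fx=4.5,fy=4.5,interpolation=cv2.INTER_CUBIC))
E
python3 pull.py side9
```

```text
clock: 9.65
position: [0.5502, -0.0561, 0.0665]
ee_rot: [-0.532, 0.46, 0.538, 0.464]
ft_force: [-5.1, 8.2, 8.0]
grip_width: 0.157
axes x,y,z(cols):
 [[-0.002 -0.989 -0.145]
 [ 0.009 -0.145  0.989]
 [-1.     0.001  0.009]]
rig pos now [  2.3 -82.4] 66.5 f [-5.13  8.2   8.03] grip 0.157 t 9.65
turn [ 0.4  0.5 -0. ]
(2, -82.7, 66) world [ 0.55  -0.056  0.066] shift [ 0.5  0.3 -0.3]
0.942 [16.75  9.75] [  0.3 -52.4]
0.967 [17.    9.75] [  0.4 -52.9]
0.957 [16.75 10.  ] [ -0.3 -52.9]
```

View pics/side9.png

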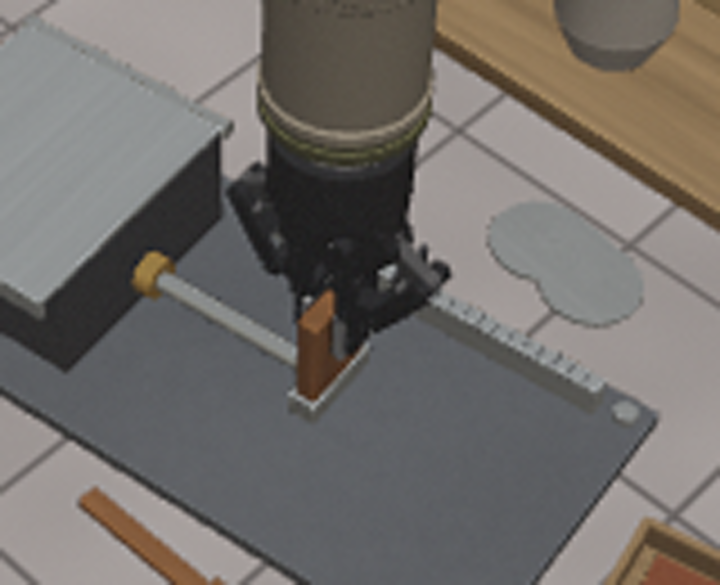

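```bash
python3 - <<'E'
from h import *
for i in range(16): c=camera("side")
rows([],1)
pickle.dump(c,open('pics/side10.pkl','wb'))
th,o,R=load()
for n in("side","top"):
    c=camera(n) 
    P=cloud(c);L=np.dstack([((P[...,:2]-o)@R),P[...,2]]).reshape(-1,3)
    m=(L[:,1]>.07)&(L[:,1]<.19)&(L[:,0]>-.085)&(L[:,0]<.07)&(L[:,2]>.07)&(L[:,2]<.115)
    Q=L[m];a=np.linalg.lstsq(np.c_[Q[:,0],np.ones(len(Q))],Q[:,2],rcond=None)[0];print(n,'lid slope,z',a.round(4),len(Q))
E
python3 pull.py side10
```

```text
axes x,y,z(cols):
 [[-0.002 -0.989 -0.145]
 [ 0.009 -0.145  0.989]
 [-1.     0.001  0.009]]
rig pos now [  2.4 -82.4] 66.5 f [-5.37  7.92  7.57] grip 0.156 t 10.5
turn [ 0.4  0.5 -0. ]
side lid slope,z [0.0004 0.0919] 1980
top lid slope,z [-0.002   0.0915] 3431
0.942 [16.75  9.75] [  0.3 -52.4]
0.967 [17. 10.] [ -0.3 -53.4]
0.957 [16.75 10.  ] [ -0.3 -52.9]
```

The pull held steady for 0.85 s and the lid is flat, so I'll hand in.

```bash
python3 - <<'E'
from workcell import manip
print(manip.hand_in())
E
```

```text
the job is handed in; nothing more can be done
None
```

I shut the lid first, then pulled the handle out to the marker and handed in at about 10.6 s, with the gripper still holding it there at 60 N grip.

**Lid:** both cameras show it flat, with its top at about 91.7 mm (92 mm expected) and a slope within 0.002 rad.

**Pull:** the arm's position reads 52.2 mm and the pictures 52.4–53.4 mm. From the first pictures I judged the marker to be about 52.5 mm from rest (single readings 51.2–53.7 mm). The pull did not drift during a 0.85 s hold.

**What fell short:**
- **Marker not seen at the end:** the gripper and arm hid the pointer and marker in both views. The final alignment therefore rests on the measured travel, to about 1 mm, not on seeing the two level.
- **Hard press on the lid:** the last downward push was firmer than intended. The wrist read about 76 N vertically (about 83 N in all) for a moment, with the closed fingertips on the lid. That is under the 120 N wrist limit but above 40 N, so it fails if that limit also covers the fingertips.
- **Base plate size:** it measured about 1.5% short of its stated size, which would change the pull distance by about 0.8 mm.

I did not touch the loose items. I did not measure their positions again at the end, and the test bar is out of sight under the shut lid.

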